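Seat the well tray in the shaker's nest

ROBOT

A 6-joint arm with a two-finger parallel gripper is mounted at the origin on the work surface. World frame = base frame: x ahead of the robot, y to its left, z up, the work surface at z = 0. Lengths are in m, angles in degrees, forces in N, time in s.
With the tool pointing down it reaches from about 0.425 to 0.95 m from the base axis. Payload 14.7 kg.
Tool frame: the origin (TCP) lies at the very end of the fingers, on their centre line; the grasp point (between the pads) lies behind it (bot.hold_point_z is the z of the grasp point in the tool frame, in m); z points along the fingers, y is the line along which they close (so a half turn about z gives the same grasp; the last joint's range is limited). The gripper opens to 85 mm and grips with 20 to 120 N. Pads are 22 mm wide; open, the fingers measure 114 mm over their backs; the gripper's body (76 mm by 85 mm) begins 54 mm behind the grasp point. The pads swing forward as they close: fully open they stand 13 mm farther back than shut.
Start: joints at [63.048, 27.513, 91.461, -0, 61.026, -2.67], TCP at [0.267, 0.593, 0.231] pointing down, gripper open.
Joint ranges: [-157.49, 157.49], [-46.99, 117.5], [13.45, 153.17], [-89.5, 269.5], [5.16, 153.95], [-167.48, 167.48]. Speed limits (degrees/s): [108.29, 108.29, 136.94, 172.46, 172.46, 172.46].

INTERFACE

Orientations are given as [roll, pitch, yaw] about the fixed x, y, z axes, in that order (R = Rz(yaw) Ry(pitch) Rx(roll)).
In Python, from station import bot gives the robot as it stands. The module is installed in compiled form; this text tells all that it offers. Calls block until the motion is done:
- bot.reach(position, orientation): joint-space move of the TCP to a pose.
- bot.move_l(position, speed=0.15, ori=None): straight line of the TCP; ori=None keeps the orientation; speed is the mean speed in m/s.
- bot.move_j(angles): joint-space move.
- bot.set_gripper(opening, grip_force=None): finger opening in m; grip_force is the grip in N (None keeps the last); returns when the fingers have stopped.
- bot.dwell(seconds).
- bot.inverse_kinematics(position, orientation): joint angles nearest the present ones, or None.
- bot.read_state(): the state.
- bot.capture(name): name is "scene" or "top" or "wrist"; returns the picture (420x560x3 uint8, red, green, blue); there is no depth.
- bot.get_calibration(name): a dict with "K" (3x3 intrinsics, pixels), "camera_from_world" (4x4, takes a point from world to camera coordinates). Camera axes: x right, y up, looking along -z (the intrinsics and any distortion apply to the point x, -y, -z); pixel columns grow to the right and rows downward; lengths in m; the calibration is good to about 2 mm. A picture is of the moment at which its call begins: read the wrist's pose just before it. get_calibration takes no time and is no camera call; for the wrist camera it gives the pose at the moment of the call.
A pose or a line that the arm cannot do raises bot.IKError and nothing moves.
- bot.hand_in(): hands the job in; it is judged then, once.
The state is a dict: "time_s": time; "qpos": joint angles; "dq": joint speeds; "effort": joint torques, N m; "position": TCP position; "tcp_rot": TCP orientation; "ft_force": force on the tool from outside, world axes, zero at the start; "torque": the same for the moment, N m; "gripper_width": finger opening in m; "grip_force": force on a finger pad.
Only numpy, scipy, OpenCV 4.12 (cv2) and the standard library are available. Lean on these libraries where they do the work, as an engineer would, in place of code of your own. Each camera call takes 0.05 s, during which the arm holds its last target. There are 200 camera calls.

TASK

Put the well tray that has a tongue onto the shaker: tuck its tongue under the metal lip of the nest while the tray is tilted, then lower the opposite edge behind the low stop so that the tray lies fully home and flat in the nest. Let go of it, and leave the plain tray without a tongue where it lies.

Things in the scene. Friction and masses are not known exactly. Their poses are not given: they have to be found in the camera images.
- tongue_tray: Tray to load: grey plastic, white wells, about 130 g. Slab 110 (x) x 86 (y) x 10 mm; a flat tongue 60 wide, 6 thick, level with the underside, sticks out 30 mm from its -x edge, so it spans x -85 to +55 mm. Grip tab across the middle: 14 mm thick in x, 50 wide in y, top 56 mm above the underside. Origin: slab's underside, below the tab; z up. Starts flat, tongue roughly away from the robot.
- tongue_end (a point): Middle of the outer end of tongue_tray's tongue, at its underside: 85 mm from the tray's origin along the tray's -x. Axes as the tray's.
- plain_tray: The other tray, to be left alone: same grey plastic, wells, slab (110 x 86 x 10 mm), grip tab and origin, but no tongue. Lies flat on the table.
- nest (a point): Nest on the fixed shaker. Origin: on its dark level floor, 85 mm above the table, where the tray's origin and axes belong; z up. -x end (far from the robot): aluminium lip 110 wide, edge at x -71, underside 18, top 22 mm over the floor; end wall at x -93. +x end: stop at x +63, 14 high. Guides at y +-50, 12 high, x -25 to 25. The 134 mm opening takes the tray only tilted about 15 deg, tongue low.
Not all that is in view belongs to the job. Leave any yellow look-alike of the tongue_tray alone.

How it is judged:
By the outcome, as a careful person would: the job done as asked, in the order asked, and still so for the second after the job is handed in, with the robot touching nothing.
It also fails if it takes over 45 s, if anything falls off the work surface, if the arm or the gripper's body presses on something with over 40 N, if the wrist force passes 120 N, or if a joint passes its speed limit or range.

## Working session

There is one attempt and no reset: what is moved stays moved. The work goes in short steps, each a Python script; the robot and the scene stay as the last script left them, time stands still between calls to the robot, and variables do not carry over. Pictures are saved under pics/ and viewed, at most 10 in all, crops included, and the job is handed in when it is done.

```bash
mkdir -p pics
python3 - <<'E'
from station import bot
import cv2,numpy as np
for n in ("scene","top"):
    im=bot.capture(n); cv2.imwrite(f"pics/{n}0.png",im[:,:,::-1])
    c=bot.get_calibration(n); print(n,{k:np.round(v,4).tolist() if not isinstance(v,str) else v for k,v in c.items()})
s=bot.read_state(); print(s["time_s"],s["tcp_rot"],bot.hold_point_z)
E
```

```text
scene {'K': [[537.724, 0.0, 269.0489], [0.0, 537.724, 206.3962], [0.0, 0.0, 1.0]], 'camera_from_world': [[0.8645, 0.5025, -0.0121, -0.4712], [-0.4282, 0.7489, 0.5058, 0.3022], [0.2632, -0.4321, 0.8626, -1.5855], [0.0, 0.0, 0.0, 1.0]]}
top {'K': [[460.5107, 0.0, 274.8779], [0.0, 460.5107, 211.9582], [0.0, 0.0, 1.0]], 'camera_from_world': [[-0.0048, -1.0, -0.0053, -0.1047], [0.9681, -0.006, 0.2504, -0.6096], [-0.2505, -0.004, 0.9681, -0.8692], [0.0, 0.0, 0.0, 1.0]]}
0.1 [-1.79939597e+02 -4.28320667e-03  1.55718286e+02] -0.0187
```

View pics/scene0.png

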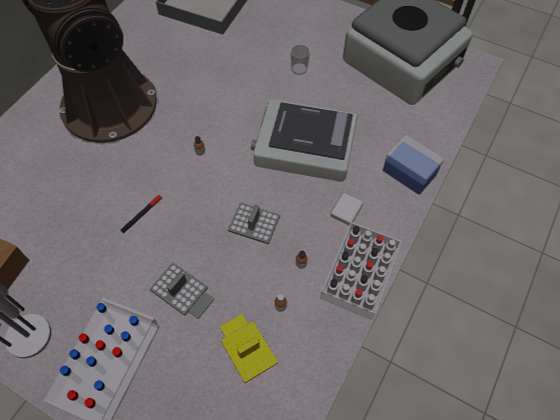

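View pics/top0.png

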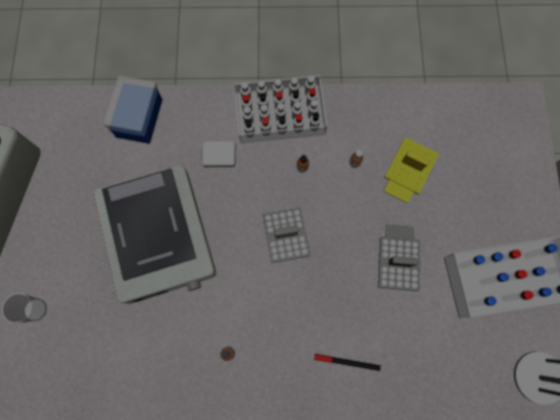

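The scene and top views agree. In the top view:
- **Tongue tray:** around (400,262), with its tongue at (400,232).
- **Plain tray:** (286,235).
- **Nest:** lip at (137,186), guides at (122,235) and (173,219), stop at (155,258).
- **Yellow decoy:** (411,167).

Next I'll make rough estimates from these, then take a wrist look over each.

```bash
cat > h.py <<'E'
from station import bot
import cv2,numpy as np
from scipy.spatial.transform import Rotation as R
def ray(cal,uv,z):
    K=np.array(cal["K"]);T=np.array(cal["camera_from_world"])
    d=np.linalg.inv(K)@np.array([uv[0],uv[1],1.]); d=np.array([d[0],-d[1],-d[2]])
    d=T[:3,:3].T@d; o=-T[:3,:3].T@T[:3,3]
    return o+d*(z-o[2])/d[2]
def rpy(M): return R.from_matrix(M).as_euler("xyz",degrees=True)
def look(name,fn):
    cal=bot.get_calibration(name); im=bot.capture(name); cv2.imwrite(fn,im[:,:,::-1]); np.savez(fn[:-3]+"npz",**{k:cal[k] for k in("K","camera_from_world")}); return cal,im
def load(fn): return dict(np.load(fn))
E
python3 - <<'E'
from h import *
c=bot.get_calibration("top")
g=[ray(c,p,.097) for p in((122,235),(173,219))]; print("guides",g,"mid",sum(g)/2)
print("lip",ray(c,(137,186),.107),"stop",ray(c,(155,258),.099))
p=[ray(c,q,.01)for q in((382,237),(421,239),(418,290),(379,289))]; print("tray",np.mean(p,0),p)
s=bot.read_state();cal=bot.get_calibration("wrist");T=np.linalg.inv(np.array(cal["camera_from_world"]))
Rt=R.from_euler("xyz",s["tcp_rot"],degrees=True).as_matrix()
print("cam in tool",Rt.T@(T[:3,3]-s["position"]),"look",Rt.T@-T[:3,2],"right",Rt.T@T[:3,0],cal["K"])
for pos in ([.55,.13,.33],[.56,-.34,.25]):
  for y in (90,-90,0,180): print(pos,y,bot.inverse_kinematics(pos,[180,0,y]))
E
```

```text
guides [array([0.55848103, 0.19615151, 0.097     ]), array([0.59061765, 0.09624952, 0.097     ])] mid [0.57454934 0.14620051 0.097     ]
lip [0.65727706 0.17026989 0.107     ] stop [0.51172268 0.12710176 0.099     ]
tray [ 0.51106063 -0.37517988  0.01      ] [array([ 0.56881923, -0.34029183,  0.01      ]), array([ 0.56390688, -0.42451851,  0.01      ]), array([ 0.45449845, -0.40898971,  0.01      ]), array([ 0.45701796, -0.32691948,  0.01      ])]
cam in tool [ 0.077363    0.00027147 -0.14205753] look [-3.03042866e-01 -6.98816095e-04  9.52976670e-01] right [3.60284866e-04 9.99999576e-01 8.47867091e-04] [[365.08795905   0.         284.30657098]
 [  0.         365.08795905 213.65188753]
 [  0.           0.           1.        ]]
[0.55, 0.13, 0.33] 90 [ 1.02252624e+01  1.56474842e+01  9.54768010e+01 -2.54444375e-14
  6.88757148e+01  1.02252624e+01]
[0.55, 0.13, 0.33] -90 None
[0.55, 0.13, 0.33] 0 [ 1.02252624e+01  1.56474842e+01  9.54768010e+01 -2.54444375e-14
  6.88757148e+01  1.00225262e+02]
[0.55, 0.13, 0.33] 180 [ 10.22526236  15.64748423  95.47680099   0.          68.87571478
 -79.77473764]
[0.56, -0.34, 0.25] 90 [-33.91461346  26.9798149   89.54891873   0.          63.47126637
 -33.91461346]
[0.56, -0.34, 0.25] -90 [-3.39146135e+01  2.69798149e+01  8.95489187e+01 -2.54444375e-14
  6.34712664e+01  1.46085387e+02]
[0.56, -0.34, 0.25] 0 [-3.39146135e+01  2.69798149e+01  8.95489187e+01 -2.54444375e-14
  6.34712664e+01  5.60853865e+01]
[0.56, -0.34, 0.25] 180 [ -33.91461346   26.9798149    89.54891873    0.           63.47126637
 -123.91461346]
```

Run:
```python
from h import *
p=bot.read_state()["position"]
bot.move_l([p[0],p[1],.36],speed=.3)
bot.reach([.575,.146,.36],[180,0,107.5]); bot.move_l([.575,.146,.26],speed=.3)
bot.dwell(.2); look("wrist","pics/nest1.png")
bot.move_l([.575,.146,.32],speed=.3)
bot.reach([.511,-.375,.19],[180,0,82.5]); bot.dwell(.2); look("wrist","pics/tray1.png")
s=bot.read_state(); print(s["time_s"],s["position"],s["ft_force"])
```

```text
5.9167 [ 0.51142997 -0.37453036  0.19021407] [ 0.21619704  0.371377   -0.47082763]
```

View pics/nest1.png

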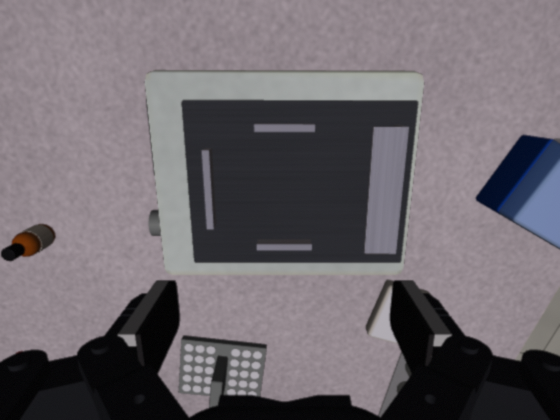

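View pics/tray1.png

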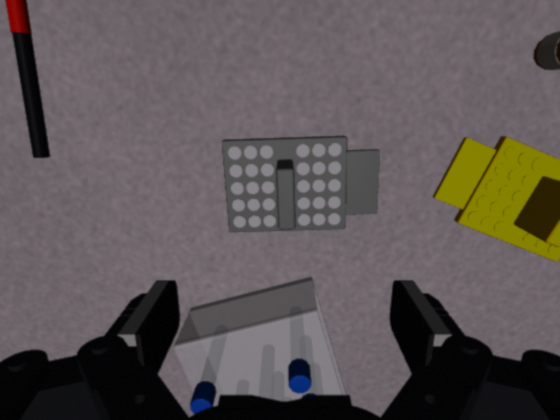

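The views show:
- **wrist, nest:** guide tops at (284,128) and (284,247), lip edge from (374,127) to (365,252), stop inner edge from (212,150) to (213,229).
- **wrist, tray:** slab corners (222,141), (347,136), (345,229), (229,232). Tongue end (379,150) to (378,214). Tab top about (279..293, 168..229). A bin sits below the tray.

Run:
```python
from h import *
np.set_printoptions(precision=4,suppress=True)
c=load("pics/nest1.npz")
g=[ray(c,p,.097) for p in((284.5,128),(284.5,247))]; print("guides mid",(g[0]+g[1])/2,"sep",np.linalg.norm(g[0]-g[1]))
l=[ray(c,p,.107) for p in((374,127),(365,252))]; s=[ray(c,p,.099) for p in((212,150),(214,229))]
L=(l[0]+l[1])/2;S=(s[0]+s[1])/2; d=(S-L)[:2]; print("lip",L,np.linalg.norm(l[0]-l[1]),"stop",S,"dist",np.linalg.norm(d))
u=d/np.linalg.norm(d); print("nest axis",np.degrees(np.arctan2(u[1],u[0])),"lipyaw",np.degrees(np.arctan2(-(l[1]-l[0])[0],(l[1]-l[0])[1])),"guide yaw",np.degrees(np.arctan2(-(g[1]-g[0])[0],(g[1]-g[0])[1])),"origin",L[:2]+71*u/1e3,S[:2]-63*u/1e3)
c=load("pics/tray1.npz")
p=[ray(c,q,.01) for q in((222,141),(347,136),(345,229),(229,232))]; t=[ray(c,q,.006) for q in((379,150),(378,214))]; b=[ray(c,q,.056) for q in((279,168),(293,168),(294,229),(278,229))]
P=np.mean(p,0);Tm=np.mean(t,0);print("slab",P,[np.linalg.norm(p[i]-p[i-1]) for i in range(4)],"tong",Tm,"d",np.linalg.norm((Tm-P)[:2]),"tab",np.mean(b,0))
v=(Tm-P)[:2];print("-x dir",np.degrees(np.arctan2(v[1],v[0])),[np.degrees(np.arctan2(*(e[1],e[0]))) for e in (p[1]-p[0],p[2]-p[3],p[0]-p[3],p[1]-p[2],b[0]-b[3],b[1]-b[2],t[0]-t[1])])
print("bin",[ray(c,q,.04) for q in((190,308),(245,297),(313,279))])
```

```text
guides mid [0.5768 0.1474 0.097 ] sep 0.10571372270030706
lip [0.6445 0.1692 0.107 ] 0.10790223483827355 stop [0.5181 0.1291 0.099 ] dist 0.1325935712473
nest axis -162.38662311288064 lipyaw -162.4140838474913 guide yaw -162.45489717055037 origin [0.5768 0.1477] [0.5782 0.1482]
slab [ 0.5131 -0.3736  0.01  ] [np.float64(0.0845939154617072), np.float64(0.10876070396984482), np.float64(0.08588683183703377), np.float64(0.1091123008101572)] tong [ 0.5975 -0.3823  0.006 ] d 0.0848013172603938 tab [ 0.5133 -0.3731  0.056 ]
-x dir -5.8892124810291735 [np.float64(-5.161193737086752), np.float64(-5.842189738398663), np.float64(84.0781364937949), np.float64(84.31901392841591), np.float64(81.40040162747081), np.float64(83.92862844538126), np.float64(86.19384005733394)]
bin [array([ 0.4124, -0.4685,  0.04  ]), array([ 0.4642, -0.4638,  0.04  ]), array([ 0.5272, -0.4537,  0.04  ])]
```

```bash
cat >> h.py <<'E'
NEST=np.array([.5772,.1477,.085]); NYAW=-162.4
def tool(tip_x,tip_z,th,y=0.,gz=.0243):
    Rn=R.from_euler("z",NYAW,degrees=True).as_matrix(); Rt=Rn@R.from_euler("y",-th,degrees=True).as_matrix()
    o=NEST+Rn@np.array([tip_x/1e3,y/1e3,tip_z/1e3])+Rt@np.array([.085,0,0])
    Rtool=np.column_stack([-Rt[:,1],-Rt[:,0],-Rt[:,2]])
    return list(o+Rt[:,2]*gz),list(rpy(Rtool))
E
python3 - <<'E'
from h import *
np.set_printoptions(precision=3,suppress=True)
bot.set_gripper(.06)
bot.reach([.5131,-.3734,.11],[180,0,84.3]); bot.move_l([.5131,-.3734,.0243],speed=.12)
f=bot.read_state()["ft_force"]; bot.set_gripper(0,60); s=bot.read_state(); print(f,s["ft_force"],s["gripper_width"],s["grip_force"],s["position"])
bot.move_l([.5131,-.3734,.26],speed=.2)
p,o=tool(-64,120,16); print(p,o)
bot.reach(p,o); bot.dwell(.3)
s=bot.read_state(); print(s["time_s"],s["ft_force"],s["position"],s["tcp_rot"],s["gripper_width"])
look("wrist","pics/w2.png"); look("scene","pics/s2.png"); look("top","pics/t2.png")
a=cv2.imread("pics/t2.png")[100:330,20:300]; b=cv2.imread("pics/s2.png")[60:260,200:420]
b=cv2.resize(b,None,fx=2,fy=2);a=cv2.resize(a,None,fx=1.2,fy=1.2)
c=np.zeros((400,800,3),np.uint8);c[:276,:336]=a;c[:400,340:780]=b;cv2.imwrite("pics/c2.png",c)
E
```

```text
[-0.866 -0.16   0.365] [-0.52   0.52   6.598] 0.013117123623857004 59.40059781074524 [ 0.513 -0.374  0.025]
[np.float64(0.5667060795321697), np.float64(0.14437113234254725), np.float64(0.2517878344557461)] [np.float64(-164.0), np.float64(0.0), np.float64(107.6)]
11.575 [ 0.462  0.021 -1.036] [0.567 0.144 0.252] [-164.004    0.001  107.555] 0.01349249685338398
```

View pics/c2.png

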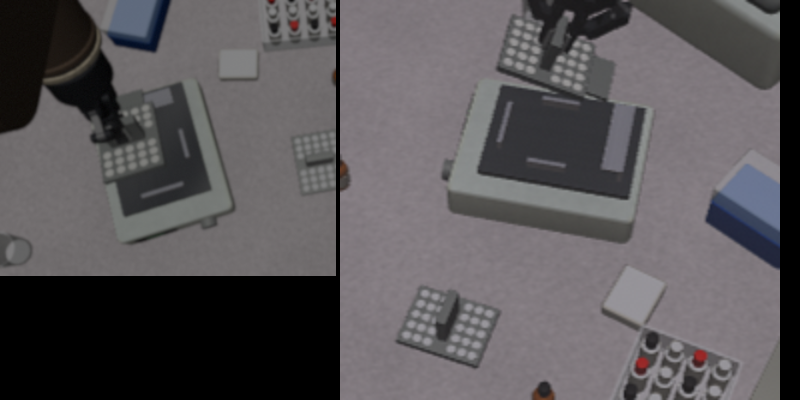

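View pics/w2.png

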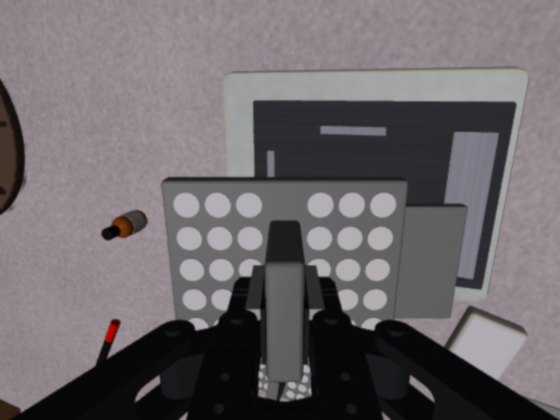

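The tray is held square and tilted with the tongue low, toward the lip. In the wrist view the tongue's end corners are (465,206) and (450,318). I'll check the pose in the hand, then insert with force checks.

Run:
```python
from h import *
np.set_printoptions(precision=4,suppress=True)
c=load("pics/w2.npz");T=c["camera_from_world"];s=bot.read_state()
Rt=R.from_euler("xyz",s["tcp_rot"],degrees=True).as_matrix();M=np.eye(4);M[:3,:3]=Rt;M[:3,3]=s["position"]
cc=dict(K=c["K"],camera_from_world=T@M)
t=[ray(cc,q,.0183) for q in((465,206),(451,318))]; k=[ray(cc,q,.0143) for q in((163,181),(405,181))]
print(t,k); tx=(t[0][0]+t[1][0])/2; ty=(t[0][1]+t[1][1])/2
dy=tx*1e3; print("tray y in hand",-dy,"tip",ty)   # tray y = -tool x
if abs(dy)>6 or abs(ty-.085)>.004: raise SystemExit("check")
f0=np.array(s["ft_force"])
def go(x,z,th,v=.06,lim=12):
    p,o=tool(x,z,th,y=dy); bot.move_l(p,speed=v,ori=o); s=bot.read_state(); d=np.array(s["ft_force"])-f0
    print((x,z,th),d,round(s["time_s"],2))
    if np.linalg.norm(d)>lim: raise SystemExit("force")
go(-64,40,16,.15);go(-64,15,16);go(-64,4,16);go(-75,4,16,.04);go(-86,4,16,.04)
look("wrist","pics/w3.png")
```

```text
[array([0.0298, 0.0832, 0.0183]), array([-0.0294,  0.0849,  0.0183])] [array([ 0.0424, -0.0527,  0.0143]), array([0.0424, 0.0532, 0.0143])]
tray y in hand -0.21214152854076573 tip 0.08404248633911376
(-64, 40, 16) [-0.4497 -0.2055  0.2893] 12.41
(-64, 15, 16) [-0.3525 -0.2839  0.1002] 12.97
(-64, 4, 16) [-0.8944 -0.9611 -1.2223] 13.31
(-75, 4, 16) [-1.7639 -1.1625 -0.5402] 13.73
(-86, 4, 16) [-1.4912 -0.3397  0.1827] 14.16
```

View pics/w3.png

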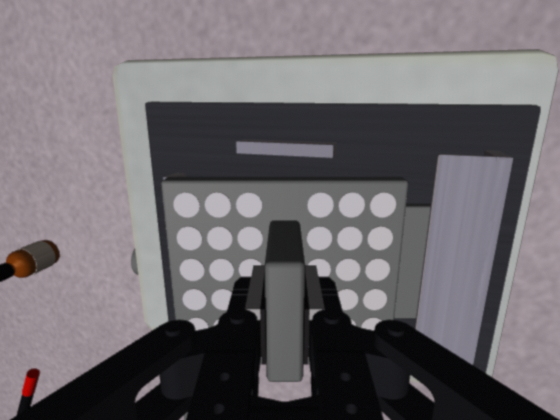

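The tongue has passed under the lip: its end is hidden beyond column 428, and only columns 400–428 show. Forces are negligible. Now I'll rotate the tray down about the tongue tip and seat it.

Run:
```python
from h import *
np.set_printoptions(precision=3,suppress=True)
f0=np.array(bot.read_state()["ft_force"])
def go(x,z,th,v=.04,lim=25):
    p,o=tool(x,z,th,y=.2); bot.move_l(p,speed=v,ori=o); s=bot.read_state(); d=np.array(s["ft_force"])-f0
    print((x,z,th),d,round(s["time_s"],2))
    if np.linalg.norm(d)>lim: raise SystemExit("force")
    return d
for th in (12,8,4,0): go(-86,4,th)
go(-85,3,0)
for z in (2,1,.5,0,-.5,-1,-1.5,-2):
    if go(-85,z,0,.01)[2]>5: break
look("wrist","pics/w4.png");look("scene","pics/s4.png")
a=cv2.resize(cv2.imread("pics/s4.png")[80:200,230:380],None,fx=2.6,fy=2.6)
c=np.zeros((420,800,3),np.uint8);w=cv2.imread("pics/w4.png")[40:420,90:490];c[:380,:400]=w;c[:312,405:795]=a;cv2.imwrite("pics/c4.png",c)
```

```text
(-86, 4, 12) [0.957 0.098 0.314] 14.52
(-86, 4, 8) [0.743 0.633 0.626] 14.82
(-86, 4, 4) [ 0.771  0.193 -0.035] 15.13
(-86, 4, 0) [1.225 0.998 0.446] 15.44
(-85, 3, 0) [ 1.248  0.851 -0.128] 15.69
(-85, 2, 0) [-0.46   1.291  0.007] 15.94
(-85, 1, 0) [0.717 0.155 1.275] 16.19
(-85, 0.5, 0) [0.354 0.207 3.135] 16.44
(-85, 0, 0) [-2.141 -0.767 12.163] 16.69
```

View pics/c4.png

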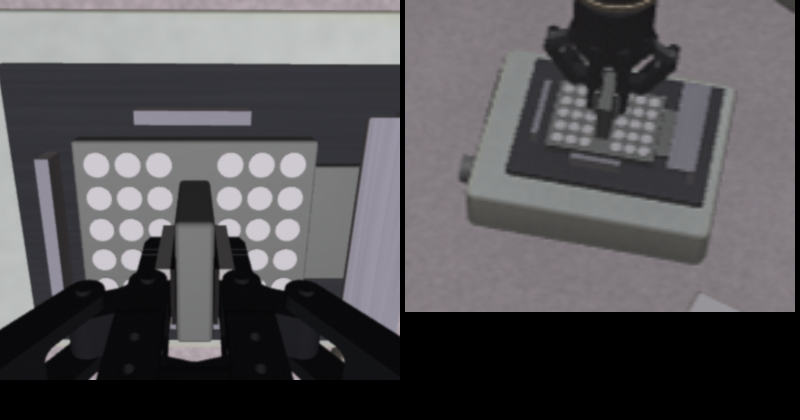

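The tray is flat at floor height with 12 N contact. The tongue runs under the lip and the near edge is inside the stop. I'll release and check.

Run:
```python
from h import *
np.set_printoptions(precision=4,suppress=True)
p,o=tool(-85,.5,0,y=.2); bot.move_l(p,speed=.01,ori=o)
bot.set_gripper(.05); p[2]+=.12; bot.move_l(p,speed=.12)
p2=[p[0]-.0,p[1],.29]; bot.move_l(p2,speed=.15); bot.dwell(.3)
look("wrist","pics/w5.png"); look("scene","pics/s5.png"); s=bot.read_state(); print(s["time_s"],s["ft_force"],s["gripper_width"])
```

```text
19.5833 [ 0.2604 -0.1033 -0.4548] 0.05003782474881051
```

View pics/w5.png

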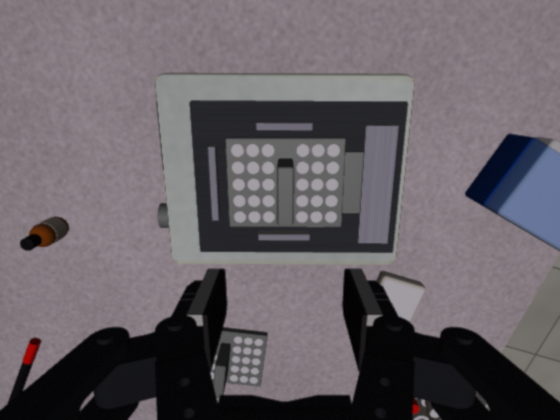

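The tray lies flat between the guides. Its slab spans columns 227–345, the stop is at 214, and the tongue runs under the lip at 362. The gripper is clear and the plain tray hasn't moved.

```bash
python3 -c "
from station import bot
print(bot.hand_in())"
```

```text
the job is handed in; nothing more can be done
None
```

The tongue tray is lying flat in the nest, with its tongue under the lip and its near edge behind the stop; it has been released, the plain tray was left alone, and the job was handed in at about 20 s of robot time (no verdict was returned).

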